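# Lay out the bridge-gluing kit in its fitted trays

## Task

Before the guitar's new bridge is glued, lay out the kit: put the dark bridge blank, the sanding block, the small walnut caul and the roll of tape each into the fitted tray whose recess matches its shape and size, lying flat on the felt inside the rim. Leave the phone and the marking gauge where they are.

Things in the scene. Friction and masses are not known exactly. Their poses are not given: they have to be found in the camera images.
- bridge_blank_center (a point): Centre (half-way up) of the bridge blank: a thin, dark, nearly black wooden bar, 32 x 145 x 10 mm (x, y, z of its own axes; long axis y, z up), lying flat on the bench. Bench top is z = 0.
- sanding_block_center (a point): Centre (half-way up) of the sanding block: a light-brown cork block with sandpaper below, 60 x 106 x 33 mm (x, y, z; long axis y, z up), lying flat on the bench.
- offcut_walnut_center (a point): Centre (half-way up) of the walnut caul: a small brown wooden block, 36 x 62 x 26 mm (x, y, z; long axis y, z up), lying flat on the bench.
- tape_2_center (a point): Centre (half-way up) of a roll of dark tape lying flat on the bench: outer diameter about 54 mm, 19 mm high, z up; grasp it across its outside.
- bridge_tray: Tray for the bridge blank, the longest and narrowest: a light-wood tray with a low rim and grey felt floor, fixed to the bench. Origin: centre of its underside on the bench top; z up. Felt floor 3 mm above the bench, rim top 8 mm, rim 6 mm thick. Gaps in the middle of both long sides let fingers through. Recess 48 x 161 mm (x, y; long axis y).
- sanding_tray: Tray for the sanding block, the largest and widest: a light-wood tray with a low rim and grey felt floor, fixed to the bench. Origin: centre of its underside on the bench top; z up. Felt floor 3 mm above the bench, rim top 8 mm, rim 6 mm thick. Gaps in the middle of both long sides let fingers through. Recess 76 x 122 mm (x, y; long axis y).
- walnut_tray: Tray for the walnut caul, the smallest rectangular one: a light-wood tray with a low rim and grey felt floor, fixed to the bench. Origin: centre of its underside on the bench top; z up. Felt floor 3 mm above the bench, rim top 8 mm, rim 6 mm thick. Gaps in the middle of both long sides let fingers through. Recess 52 x 78 mm (x, y; long axis y).
- tape_tray: Tray for the tape roll, the round one: a light-wood tray with a low rim and grey felt floor, fixed to the bench. Origin: centre of its underside on the bench top; z up. Felt floor 3 mm above the bench, rim top 8 mm, rim 6 mm thick. Round recess 71 mm in diameter, no gaps in its rim.
- phone: Bystander: a grey phone, 71 x 146 x 10 mm (long axis y), flat on the bench near the front edge, to the right of the things. Origin: centre of its underside.
- marking_gauge: Bystander: a pale wooden marking gauge, 54 x 210 x 66 mm (long axis y), on the bench behind the neck of the guitar, where a wall cabinet hangs low over the bench (its underside 0.455 m above the bench, its front 0.66 m ahead of the robot, from straight ahead to 0.38 m to the right): keep the arm out from under it. The fixed guitar's neck and headstock stand lower than 0.13 m above the bench; things can be carried over them. Origin: centre of its underside.
Things that resemble listed ones, but are neither listed nor needed, are in the scene too. What is shaped like the part that bears tape_2_center but orange or pink is not meant.

How it is judged:
At the end, for the whole second after the job is handed in: Each of the four lies flat and at rest in its own tray: centre within 13 mm of the tray's centre, height within 2 mm of lying on the felt, tilt under 0.08 rad, the long ones along their trays (within 0.35 rad); phone and marking gauge within 20 mm of where they were (horizontal distance between bridge_blank_center and bridge_tray below 0.013 m and z of bridge_blank_center in the frame of bridge_tray between 0.0055 and 0.0102 m and angle between each of bridge_blank_center, sanding_block_center, offcut_walnut_center, tape_2_center's own z axis and vertical below 0.08 rad and linear speed of each of bridge_blank, sanding_block, offcut_walnut, tape_2 below 0.02 m/s and angle between the y axis of bridge_blank_center and the y axis of bridge_tray, either way round below 0.35 rad and horizontal distance between sanding_block_center and sanding_tray below 0.013 m and z of sanding_block_center in the frame of sanding_tray between 0.0158 and 0.0205 m and angle between the y axis of sanding_block_center and the y axis of sanding_tray, either way round below 0.35 rad and horizontal distance between offcut_walnut_center and walnut_tray below 0.013 m and z of offcut_walnut_center in the frame of walnut_tray between 0.0135 and 0.0182 m and angle between the y axis of offcut_walnut_center and the y axis of walnut_tray, either way round below 0.35 rad and horizontal distance between tape_2_center and tape_tray below 0.013 m and z of tape_2_center in the frame of tape_tray between 0.01 and 0.0147 m and distance of each of phone, marking_gauge from where it was at the start of the episode below 0.02 m); the robot touches nothing.
It fails at once if the phone is moved by 20 mm or more (distance of phone from where it was at the start of the episode above 0.02 m).
It fails at once if the marking gauge is moved by 20 mm or more (distance of marking_gauge from where it was at the start of the episode above 0.02 m).
It also fails if it takes over 120 s, if anything falls off the work surface, if the arm or the gripper's body presses on something with over 40 N, if the wrist force passes 120 N, or if a joint passes its speed limit or range.

## Robot

A 6-joint arm with a two-finger parallel gripper is mounted at the origin on a cart in front of the work surface, level with it; the furniture and walls round the work are solid. World frame = base frame: x ahead of the robot, y to its left, z up, the work surface at z = 0. Lengths are in m, angles in rad, forces in N, time in s.
With the tool pointing down it reaches from about 0.3 to 0.95 m from the base axis. Payload 3.1 kg.
Tool frame: the origin (TCP) lies on the mounting face of the last link; the fingertips stand 173 mm ahead of it and the grasp point (between the pads) lies ctrl.tcp_to_grasp ahead of it (ctrl.tcp_to_grasp is the distance from the TCP to the grasp point, in m); z points along the fingers, y is the line along which they close (so a half turn about z gives the same grasp; the last joint's range is limited). The gripper opens to 85 mm and grips with 20 to 120 N. Pads are 22 mm wide; open, the fingers measure 114 mm over their backs; the gripper's body (76 mm by 85 mm) begins 54 mm behind the grasp point. The pads swing forward as they close: fully open they stand 13 mm farther back than shut.
Start: joints at [-1.214, 0.308, 1.634, -0, 1.2, -0.07], TCP at [0.259, -0.569, 0.405] pointing down, gripper open.
Joint ranges: [-3.06, 3.06], [-0.79, 1.96], [0.05, 2.63], [-1.19, 4.34], [0.05, 2.64], [-2.94, 2.94]. Speed limits (rad/s): [2.79, 2.79, 3.14, 3.14, 3.14, 3.14].

## Interface

Orientations are given as a unit quaternion [x, y, z, w].
In Python, from bench import readout, viewer, workorder, ctrl gives the robot as it stands.
- The arm moves only by the tool play_rows, never from a script. Its argument "motion" is a list of rows, each a list of 3 entries, a list of its own where there are three numbers: the closure, from 0 (fully open) to 1 (shut), then the shift along the world's x, y, z scaled (see below), then the turn about the world's z scaled (see below). In form: [[jaw, [x, y, z], spin], ...]. A call has 1 to 8 rows; each row is the pose to reach, as a shift and turn from the pose commanded when the call began, turning the shorter way round; what a row does not reach only later rows make up. The controller multiplies each number of a shift by 200 mm and each number of a turn by 360 degrees. A row lasts 1/10 s, in which the tool goes at most 50 mm and 8.59 degrees, less where a joint would pass 70% of its speed; a pose out of reach is approached as far as the arm can. A call with a number of a shift or a turn outside -1 to 1 is refused whole. A call with a gripper value outside its range is refused whole. The fingers move at their own pace and stop on an object; "grip_force" is the grip in N (left out, the last holds). Time passes only in rows, so rows that repeat a pose let the fingers close. It gives the time, the measured TCP pose, the force, the opening and the grip force at its end, in the units of the state.
- readout.read_state(): the state, without advancing time (a new reading comes with each control period).
- viewer.snapshot(name): name is "side" or "top"; returns a dict with "pixels" (480x640x3 uint8, blue, green, red), "mtx" (3x3 intrinsics, pixels), "extrinsics" (4x4, takes a point from camera to world coordinates). Camera axes: x right, y down, z forward; pixel columns grow to the right and rows downward; lengths in m; the calibration is good to about 2 mm. A picture is of the moment at which its call begins. There is no depth.
- workorder.finish_job(): hands the job in; it is judged then, once.
Trained networks look in the newest picture that a camera, given by its name, has taken for a name from the list of things; names that differ only in an ending like _2 or _b are one class to them, and where a whole thing is asked for, a point or a joint stands for the part that bears it (a point fixed in the world has none). Each returns a list of dicts, best first, with "conf" (0 to 1); they miss things now and then, are a little off and sometimes report something else, mostly with a low value. They report only what shows in the picture. A call takes as long as a camera call. They do not tell look-alikes from the thing itself.
- viewer.search_frame(thing, camera): "centre" ([x, y, z] in m, in world coordinates, good to about 4 mm: the middle of the surface that is visible of it).
- viewer.mark_of(thing, camera): "centre" ([x, y, z] in m, in world coordinates, good to about 4 mm: a listed point, or the origin of a listed thing).
The state is a dict: "clock": time; "joint_pos": joint angles; "joint_velocities": joint speeds; "effort": joint torques, N m; "ee_pos": TCP position; "orientation": TCP orientation; "contact_force": force on the tool from outside, world axes, zero at the start; "torque": the same for the moment, N m; "width": finger opening in m; "grasp_force": force on a finger pad.
Only numpy, scipy, OpenCV 4.12 (cv2) and the standard library are available. Lean on these libraries where they do the work, as an engineer would, in place of code of your own. Each camera call takes 0.05 s, during which the arm holds its last target. There are 200 camera calls.

## Working session

There is one attempt and no reset: what is moved stays moved. The work goes in short steps, Python scripts to look and compute and a tool call to move; the robot and the scene stay as the last step left them, time stands still between calls to the robot, and variables do not carry over. Pictures are saved under pics/ and viewed, at most 14 in all, crops included, and the job is handed in when it is done.

Besides the shell and the picture viewer there is one more tool, called after "Request:" as name(argument=value, ...), one argument or row to a line, values as JSON. play_rows: Moves the arm, as the interface text tells. Its arguments: {"type":"object","properties":{"motion":{"type":"array","items":{"type":"array"}},"grip_force":{"type":"number"}},"required":["motion"]}

```bash
mkdir -p pics
python3 - <<'E'
from bench import readout, viewer, workorder, ctrl
import cv2
s=readout.read_state(); print({k:s[k] for k in('clock','ee_pos','orientation','width','joint_pos')}, ctrl.tcp_to_grasp)
for c in('top','side'):
    im=viewer.snapshot(c); cv2.imwrite(f'pics/{c}0.png',im['pixels'])
    for t in 'bridge_blank_center sanding_block_center offcut_walnut_center tape_2_center bridge_tray sanding_tray walnut_tray tape_tray phone marking_gauge'.split():
        print(c,t,[(r['centre'] if not hasattr(r['centre'],'round') else r['centre'].round(3).tolist(),round(r['conf'],2)) for r in viewer.mark_of(t,c)][:4])
E
```

```text
{'clock': 0.0, 'ee_pos': array([ 0.25857752, -0.56854077,  0.40344624]), 'orientation': array([ 9.77312986e-01,  2.11797076e-01, -1.53683808e-04, -1.14128066e-03]), 'width': 0.08543115139381775, 'joint_pos': array([-1.21365876e+00,  3.09013479e-01,  1.63517626e+00,  2.43924901e-05,
        1.19970596e+00, -6.96983646e-02])} 0.1547
top bridge_blank_center [([0.4305, -0.1303, 0.0073], 0.65)]
top sanding_block_center [([0.4285, -0.0296, 0.0144], 0.55)]
top offcut_walnut_center [([0.4346, -0.2451, 0.0119], 0.65), ([0.6276, 0.3087, 0.001], 0.62)]
top tape_2_center [([0.4379, -0.3608, 0.0082], 0.62), ([0.4283, -0.129, 0.0061], 0.58), ([0.4317, 0.0813, 0.0125], 0.5), ([0.6297, 0.0633, 0.0084], 0.47)]
top bridge_tray [([0.4406, 0.1881, -0.0007], 0.97)]
top sanding_tray [([0.4282, -0.1311, 0.0073], 0.73), ([0.6159, 0.1742, -0.0008], 0.55)]
top walnut_tray [([0.6266, 0.3109, -0.0002], 0.81)]
top tape_tray [([0.4479, 0.3151, -0.0013], 0.89)]
top phone [([0.3768, -0.5102, 0.0003], 0.91)]
top marking_gauge [([0.6351, -0.102, 0.0026], 0.95)]
side bridge_blank_center [([0.4317, -0.1345, 0.0034], 0.72)]
side sanding_block_center [([0.4289, -0.0232, 0.0127], 0.91)]
side offcut_walnut_center [([0.3817, -0.5147, -0.0007], 0.74), ([0.4333, -0.2473, 0.0131], 0.72)]
side tape_2_center [([0.4346, 0.0863, 0.0127], 0.92), ([0.4402, -0.3555, 0.0117], 0.67), ([0.6327, 0.0608, 0.0088], 0.65), ([0.6155, 0.1751, 0.0015], 0.54)]
side bridge_tray [([0.438, 0.183, -0.0], 0.88)]
side sanding_tray [([0.6181, 0.1711, 0.0021], 0.79)]
side walnut_tray [([0.6235, 0.3088, -0.0023], 0.97)]
side tape_tray [([0.4503, 0.3176, -0.0011], 0.82)]
side phone [([0.3794, -0.5123, -0.001], 0.57)]
side marking_gauge [([0.6351, -0.103, -0.0027], 0.86)]
```

View pics/top0.png

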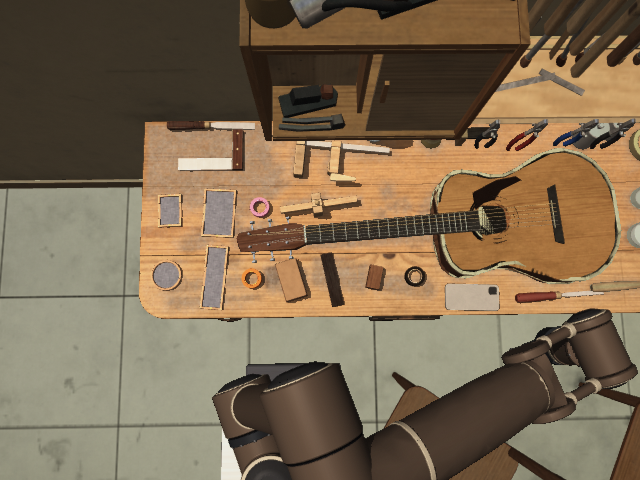

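View pics/side0.png

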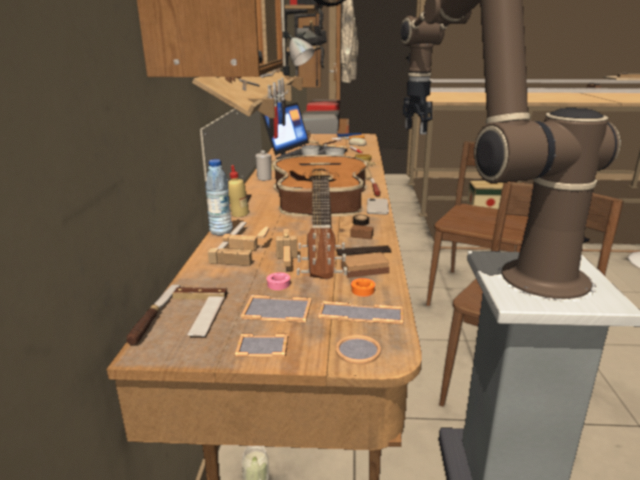

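The top view shows the dark bar at (333,279), the cork block at (290,281), the caul at (375,277) and the dark tape at (415,276). The trays are walnut (170,210), sanding (219,213), bridge (214,277) and round (167,276).
There are three tape candidates: dark (415,276), orange (253,279) and pink (260,207). The dark one fits, and I'll confirm it in a crop along with the measured outlines.

```bash
cat > h.py <<'E'
import numpy as np, cv2
from bench import readout, viewer, workorder, ctrl
def world(uv,im,z):
    K,T=np.array(im['mtx']),np.array(im['extrinsics'])
    uv=np.atleast_2d(uv).astype(float); d=np.c_[uv,np.ones(len(uv))]@np.linalg.inv(K).T@T[:3,:3].T
    o=T[:3,3]; return (o+d*((z-o[2])/d[:,2])[:,None])[:,:2]
def pix(p,im):
    T=np.linalg.inv(np.array(im['extrinsics'])); q=(T[:3,:3]@np.array(p)+T[:3,3]); q=np.array(im['mtx'])@q; return q[:2]/q[2]
def seg(im,p,half):  # grabCut around a predicted point
    u,v=pix(p,im); S=4; r=int(half)
    x0,y0=int(u)-r-8,int(v)-r-8; n=2*r+16
    c=cv2.resize(im['pixels'][y0:y0+n,x0:x0+n],None,fx=S,fy=S,interpolation=cv2.INTER_CUBIC)
    m=np.zeros(c.shape[:2],np.uint8); cv2.grabCut(c,m,(8*S,8*S,2*r*S,2*r*S),np.zeros((1,65)),np.zeros((1,65)),5,cv2.GC_INIT_WITH_RECT)
    b=((m==1)|(m==3)).astype(np.uint8); b=cv2.morphologyEx(b,cv2.MORPH_OPEN,np.ones((9,9),np.uint8))
    k=max(cv2.findContours(b,0,2)[0],key=cv2.contourArea)[:,0]
    return (k+.5)/S-.5+[x0,y0]
def rect(im,p,half,z):
    k=seg(im,p,half); w=world(k,im,z)*1000
    (cx,cy),(a,b),_=r=cv2.minAreaRect(w.astype(np.float32)); q=cv2.boxPoints(r)
    e=max((q[1]-q[0],q[2]-q[1]),key=np.linalg.norm)
    return k,np.round([cx,cy,a,b,np.degrees(np.arctan2(e[1],e[0]))%180],1)
E
python3 - <<'E'
from h import *
im=viewer.snapshot('top'); v=im['pixels'].copy(); v=cv2.resize(v[185:325,135:445],None,fx=2.5,fy=2.5,interpolation=cv2.INTER_CUBIC)
for n,p,h,z in [('bridge',(.431,-.132,.01),32,.01),('block',(.429,-.027,.033),25,.033),('caul',(.434,-.246,.026),16,.026),('tape',(.438,-.358,.019),14,.019),('btray',(.439,.186,.008),36,.008),('stray',(.617,.173,.008),28,.008),('wtray',(.625,.310,.008),20,.008),('ttray',(.449,.316,.008),18,.008)]:
    k,r=rect(im,p,h,z); print(n,r)
    cv2.polylines(v,[((k-[135,185])*2.5).astype(int)],True,(0,255,0),1)
cv2.imwrite('pics/crop1.png',v)
E
```

```text
bridge [ 432.3 -137.3  149.8   38.6   11.2]
block [428.6 -31.9 117.   71.7  16.9]
caul [ 432.9 -252.4   49.1   68.   168. ]
tape [ 434.8 -359.8   59.7   57.5   43.7]
btray [440.6 179.8  55.2 166.7 175. ]
stray [619.  170.1  83.5 133.8 177.1]
wtray [625.9 304.6  95.8  62.1   5.5]
ttray [447.2 309.3  75.7  74.3  89.3]
```

View pics/crop1.png

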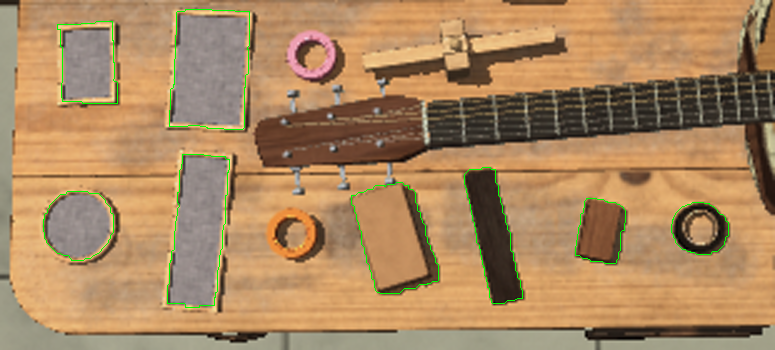

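The green outlines follow each object, though shadows pull them a few mm toward -y. The roll at crop (700,228) is near-black, while the rolls at (293,232) and (312,55) are orange and pink, so the dark one is the tape meant. I'll start with it.

Request:
play_rows(
  motion=[
    [0, [0.89, 1.0, -0.5], -0.068],
    [0, [0.89, 1.0, -0.5], -0.068],
    [0, [0.89, 1.0, -0.5], -0.068],
    [0, [0.89, 1.0, -0.5], -0.068],
    [0, [0.89, 1.0, -0.5], -0.068],
    [0, [0.89, 1.0, -0.5], -0.068],
    [0, [0.89, 1.0, -0.5], -0.068],
    [0, [0.89, 1.0, -0.5], -0.068],
  ],
  grip_force=40,
)

```text
clock: 1.95
ee_pos: [0.4372, -0.3683, 0.3044]
orientation: [1.0, 0.001, -0.0, -0.0]
contact_force: [-0.3, 0.5, 0.2]
width: 0.0856
grasp_force: 0.0
```

Request:
play_rows(
  motion=[
    [0, [0, 0.045, -0.2], 0],
    [0, [0, 0.045, -0.4], 0],
    [0, [0, 0.045, -0.55], 0],
    [0, [0, 0.045, -0.64], 0],
    [0, [0, 0.045, -0.64], 0],
    [0, [0, 0.045, -0.64], 0],
  ],
)

```text
clock: 2.55
ee_pos: [0.4365, -0.3613, 0.1774]
orientation: [1.0, -0.001, 0.0, 0.0]
contact_force: [0.8, 0.2, 0.0]
width: 0.0854
grasp_force: 0.0
```

Request:
play_rows(
  motion=[
    [1, [0, 0, 0], 0],
    [1, [0, 0, 0], 0],
    [1, [0, 0, 0], 0],
    [1, [0, 0, 0], 0],
    [1, [0, 0, 0], 0],
    [1, [0, 0, 0], 0],
    [1, [0, 0, 0], 0],
    [1, [0, 0, 0], 0],
  ],
)

```text
clock: 3.35
ee_pos: [0.4374, -0.3608, 0.1787]
orientation: [1.0, -0.0, 0.001, 0.001]
contact_force: [-1.8, 0.3, 6.3]
width: 0.0511
grasp_force: 41.4
```

Run:
```python
from h import *
a=viewer.snapshot('top')['pixels'][200:330,340:480]; 
cv2.imwrite('pics/tape1.png',cv2.resize(a,None,fx=4,fy=4,interpolation=cv2.INTER_CUBIC)); s=readout.read_state(); print(s['clock'],s['width'],s['grasp_force'],s['ee_pos'],s['contact_force'])
```

```text
3.4 0.05080604339312362 41.404843192140106 [ 0.43742321 -0.3608068   0.17872261] [-1.37520168 -0.44449634  5.9006973 ]
```

Request:
play_rows(
  motion=[
    [1, [0, 0, 0.2], 0],
    [1, [0, 0, 0.4], 0],
    [1, [0, 0.2, 0.5], 0],
    [1, [0, 0.45, 0.5], 0],
    [1, [0, 0.7, 0.5], 0],
    [1, [0, 0.95, 0.5], 0],
    [1, [0, 1, 0.5], 0],
  ],
)

```text
clock: 4.1
ee_pos: [0.4354, -0.1557, 0.2765]
orientation: [1.0, 0.002, -0.001, -0.001]
contact_force: [0.5, 0.1, -1.6]
width: 0.0507
grasp_force: 42.3
```

Request:
play_rows(
  motion=[
    [1, [0, 0.25, 0], 0],
    [1, [0, 0.5, 0], 0],
    [1, [0, 0.75, 0], 0],
    [1, [0, 1, 0], 0],
    [1, [0, 1, 0], 0],
  ],
)

```text
clock: 4.6
ee_pos: [0.4366, 0.0446, 0.2773]
orientation: [1.0, 0.004, 0.001, -0.001]
contact_force: [0.1, -0.1, -0.8]
width: 0.0509
grasp_force: 42.3
```

Request:
play_rows(
  motion=[
    [1, [0.05, 0.25, 0], 0],
    [1, [0.05, 0.5, 0], 0],
    [1, [0.05, 0.75, 0], 0],
    [1, [0.05, 1, 0], 0],
    [1, [0.05, 1, 0], 0],
    [1, [0.05, 1, 0], 0],
  ],
)

```text
clock: 5.2
ee_pos: [0.4471, 0.2403, 0.2769]
orientation: [1.0, 0.001, 0.0, 0.0]
contact_force: [-0.8, -0.5, 0.2]
width: 0.0512
grasp_force: 42.3
```

Run:
```python
from h import *
for n in('top','side'):
    a=viewer.snapshot(n)
    if n=='side': 
        cv2.imwrite('pics/tape2.png',cv2.resize(a['pixels'][150:390,230:480],None,fx=2.4,fy=2.4))
s=readout.read_state(); print(s['clock'],s['width'],s['grasp_force'],s['ee_pos'],s['contact_force'],s['joint_pos'])
```

```text
5.3 0.050889950595738156 42.31573831202695 [0.44689652 0.23869273 0.27648335] [-0.74661514  0.05292049  0.27082344] [ 4.04801395e-01  2.51139525e-01  2.00298494e+00 -9.16080052e-04
  8.88345276e-01  1.97747875e+00]
```

View pics/tape2.png

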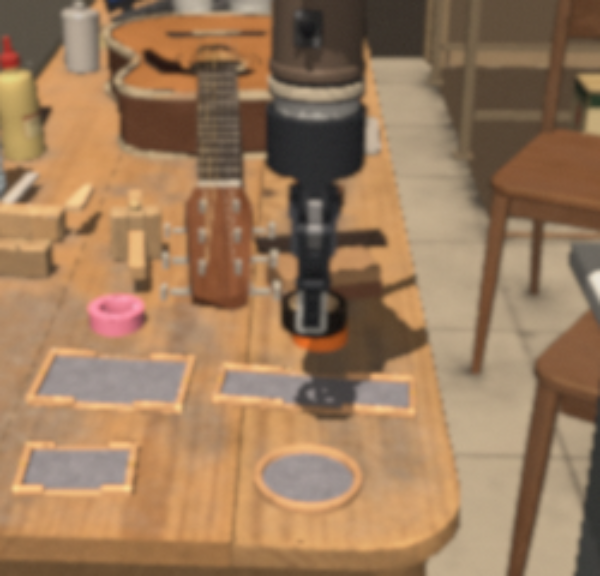

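Request:
play_rows(
  motion=[
    [1, [0, 0.2, 0], 0],
    [1, [0, 0.375, -0.1], 0],
    [1, [0, 0.375, -0.25], 0],
    [1, [0, 0.375, -0.35], 0],
    [1, [0, 0.375, -0.42], 0],
    [1, [0, 0.375, -0.42], 0],
  ],
)

```text
clock: 5.9
ee_pos: [0.4461, 0.3128, 0.1905]
orientation: [1.0, -0.001, -0.002, 0.001]
contact_force: [-0.5, -0.7, 0.5]
width: 0.0509
grasp_force: 42.3
```

Run:
```python
from h import *
for n in('top','side'):
    a=viewer.snapshot(n); print(n,viewer.mark_of('tape_tray',n),[r for r in viewer.mark_of('tape_2_center',n)])
    if n=='side': cv2.imwrite('pics/tape3.png',cv2.resize(a['pixels'][270:380,280:440],None,fx=4,fy=4,interpolation=cv2.INTER_CUBIC))
s=readout.read_state(); print(s['clock'],s['width'],s['grasp_force'],s['ee_pos'],s['contact_force'])
```

```text
top [{'centre': [0.45, 0.3153, -0.0004], 'conf': 0.71}] [{'centre': [0.4358, 0.0818, 0.0142], 'conf': 0.77}, {'centre': [0.6336, 0.0642, 0.0064], 'conf': 0.67}, {'centre': [0.4455, 0.3106, 0.0224], 'conf': 0.62}]
side [{'centre': [0.4469, 0.3148, 0.001], 'conf': 0.77}] [{'centre': [0.4469, 0.317, 0.0285], 'conf': 0.87}, {'centre': [0.6313, 0.0625, 0.0109], 'conf': 0.8}, {'centre': [0.4359, 0.0846, 0.0112], 'conf': 0.54}]
6.2 0.05079972834010343 42.32903420110233 [0.44751482 0.31515189 0.19404262] [ 0.44578391 -0.03931316 -0.92349367]
```

View pics/tape3.png

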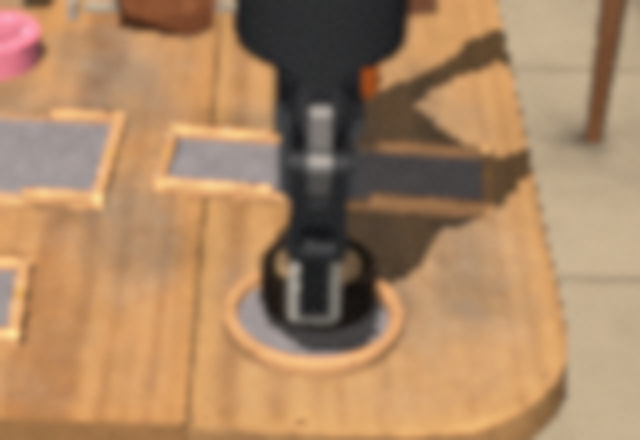

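The side crop shows the roll (318,285) hanging centred over the round tray (315,310). I'll lower it slowly.

Request:
play_rows(
  motion=[
    [1, [0, 0, -0.02], 0],
    [1, [0, 0, -0.035], 0],
    [1, [0, 0, -0.05], 0],
    [1, [0, 0, -0.05], 0],
    [1, [0, 0, -0.05], 0],
  ],
)

```text
clock: 6.7
ee_pos: [0.4466, 0.315, 0.1824]
orientation: [1.0, -0.0, -0.0, 0.0]
contact_force: [0.5, 0.0, -0.7]
width: 0.0503
grasp_force: 42.3
```

Request:
play_rows(
  motion=[
    [0.25, [0, 0, 0], 0],
    [0.15, [0, 0, 0], 0],
    [0, [0, 0, 0.02], 0],
    [0, [0, 0, 0.1], 0],
    [0, [0, 0, 0.3], 0],
    [0, [0, 0, 0.5], 0],
    [0, [0, -0.2, 0.5], 0],
    [0, [0, -0.4, 0.5], 0],
  ],
)

```text
clock: 7.5
ee_pos: [0.4477, 0.2354, 0.2854]
orientation: [1.0, 0.001, 0.003, -0.001]
contact_force: [0.7, -1.0, 0.2]
width: 0.0854
grasp_force: 0.0
```

Request:
play_rows(
  motion=[
    [0, [-0.07, -0.25, 0], -0.01],
    [0, [-0.07, -0.5, 0], -0.02],
    [0, [-0.07, -0.75, 0], -0.033],
    [0, [-0.07, -1, 0], -0.033],
    [0, [-0.07, -1, 0], -0.033],
  ],
)

```text
clock: 8.0
ee_pos: [0.4327, 0.0305, 0.2833]
orientation: [0.994, -0.107, 0.001, 0.001]
contact_force: [-0.4, 0.4, 0.5]
width: 0.0852
grasp_force: 0.0
```

Request:
play_rows(
  motion=[
    [0, [0, -0.25, 0], 0],
    [0, [0, -0.5, 0], 0],
    [0, [0, -0.75, 0], 0],
    [0, [0, -1, 0], 0],
    [0, [0, -1, 0], 0],
    [0, [0, -1, 0], 0],
  ],
)

```text
clock: 8.6
ee_pos: [0.4328, -0.1656, 0.2829]
orientation: [0.994, -0.105, 0.0, -0.0]
contact_force: [-0.7, 0.7, -0.8]
width: 0.0853
grasp_force: 0.0
```

Run:
```python
from h import *
for n in('top','side'):
    a=viewer.snapshot(n); print(n,viewer.mark_of('tape_tray',n),[r for r in viewer.mark_of('tape_2_center',n)],viewer.mark_of('offcut_walnut_center',n))
    if n=='side': cv2.imwrite('pics/tape4.png',cv2.resize(a['pixels'][270:380,280:440],None,fx=4,fy=4,interpolation=cv2.INTER_CUBIC))
s=readout.read_state(); print(s['clock'],s['width'],s['grasp_force'],s['ee_pos'],s['orientation'])
```

```text
top [{'centre': [0.4469, 0.3145, 0.0007], 'conf': 0.81}] [{'centre': [0.4341, 0.0815, 0.0122], 'conf': 0.77}, {'centre': [0.633, 0.0636, 0.0057], 'conf': 0.77}, {'centre': [0.4451, 0.3117, 0.0105], 'conf': 0.68}] [{'centre': [0.4363, -0.2466, 0.0091], 'conf': 0.57}]
side [{'centre': [0.4504, 0.3172, 0.0011], 'conf': 0.61}] [{'centre': [0.4435, 0.3193, 0.0127], 'conf': 0.83}, {'centre': [0.6312, 0.0615, 0.0084], 'conf': 0.71}, {'centre': [0.4379, 0.0847, 0.0097], 'conf': 0.69}] [{'centre': [0.4342, -0.2483, 0.0142], 'conf': 0.52}]
9.0 0.0853217148101843 0.0 [ 0.43279639 -0.16382863  0.28262232] [ 9.94711555e-01 -1.02707868e-01 -1.07018573e-04 -6.81460895e-05]
```

View pics/tape4.png

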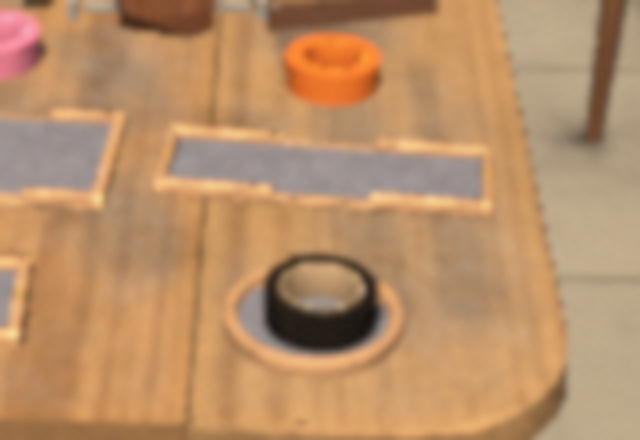

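The tape lies flat in the round tray (318,300). Next is the caul.

Request:
play_rows(
  motion=[
    [0, [0.005, -0.25, 0], 0],
    [0, [0.005, -0.42, -0.05], 0],
    [0, [0.005, -0.42, -0.25], 0],
    [0, [0.005, -0.42, -0.42], 0],
    [0, [0.005, -0.42, -0.53], 0],
    [0, [0.005, -0.42, -0.53], 0],
    [0, [0.005, -0.42, -0.53], 0],
  ],
)

```text
clock: 9.7
ee_pos: [0.4339, -0.2486, 0.1766]
orientation: [0.995, -0.103, -0.0, -0.0]
contact_force: [0.7, -1.2, 0.5]
width: 0.0854
grasp_force: 0.0
```

Request:
play_rows(
  motion=[
    [1, [0, 0, 0], 0],
    [1, [0, 0, 0], 0],
    [1, [0, 0, 0], 0],
    [1, [0, 0, 0], 0],
    [1, [0, 0, 0], 0],
    [1, [0, 0, 0], 0],
    [1, [0, 0, 0], 0],
    [1, [0, 0, 0], 0],
  ],
)

```text
clock: 10.5
ee_pos: [0.4344, -0.2494, 0.1779]
orientation: [0.995, -0.104, 0.001, 0.0]
contact_force: [0.0, 1.4, 6.7]
width: 0.0352
grasp_force: 42.2
```

Run:
```python
from h import *
s=readout.read_state(); print(s['clock'],s['width'],s['grasp_force'],s['ee_pos'],s['orientation'],s['contact_force'])
```

```text
10.5 0.03516610672260819 42.20468759536743 [ 0.43440542 -0.24938262  0.17792481] [ 9.94605792e-01 -1.03721277e-01  9.93367000e-04  4.77690094e-04] [0.0495864  1.40929415 6.7071075 ]
```

Request:
play_rows(
  motion=[
    [1, [0, 0, 0.2], 0],
    [1, [0, 0, 0.4], 0],
    [1, [0, 0.15, 0.6], 0],
    [1, [0, 0.4, 0.7], 0],
    [1, [0, 0.65, 0.7], 0],
    [1, [0, 0.9, 0.7], 0],
    [1, [0, 1, 0.7], 0],
  ],
)

```text
clock: 11.2
ee_pos: [0.4326, -0.046, 0.3168]
orientation: [0.995, -0.103, -0.0, -0.001]
contact_force: [0.7, 0.2, -0.4]
width: 0.0353
grasp_force: 41.4
```

Request:
play_rows(
  motion=[
    [1, [0, 0.25, 0], 0.01],
    [1, [0, 0.5, 0], 0.02],
    [1, [0, 0.75, 0], 0.03],
    [1, [0, 1, 0], 0.044],
    [1, [0, 1, 0], 0.044],
  ],
)

```text
clock: 11.7
ee_pos: [0.4332, 0.1559, 0.3171]
orientation: [0.999, 0.038, 0.001, -0.001]
contact_force: [-0.3, -0.9, -0.7]
width: 0.0349
grasp_force: 41.4
```

Request:
play_rows(
  motion=[
    [1, [0.15, 0.2, 0], 0],
    [1, [0.3, 0.4, 0], 0],
    [1, [0.45, 0.6, 0], 0],
    [1, [0.65, 0.75, 0], 0],
    [1, [0.85, 0.79, 0], 0],
    [1, [0.96, 0.79, 0], 0],
    [1, [0.96, 0.79, 0], 0],
    [1, [0.96, 0.79, 0], 0],
  ],
)

```text
clock: 12.5
ee_pos: [0.6255, 0.3079, 0.3157]
orientation: [0.999, 0.034, -0.001, 0.0]
contact_force: [-0.3, -0.7, -0.5]
width: 0.035
grasp_force: 41.4
```

Run:
```python
from h import *
for n in('top','side'):
    a=viewer.snapshot(n); print(n,viewer.mark_of('walnut_tray',n))
s=readout.read_state(); print(s['clock'],s['width'],s['grasp_force'],s['ee_pos'],s['orientation'],s['joint_pos'])
```

```text
top [{'centre': [0.6249, 0.3091, 0.0035], 'conf': 0.79}, {'centre': [0.4297, -0.0284, 0.0139], 'conf': 0.62}]
side [{'centre': [0.6237, 0.3101, -0.0052], 'conf': 0.76}]
12.7 0.03541744994111843 41.36302471160889 [0.62457764 0.30857423 0.31655404] [ 9.99412377e-01  3.42697626e-02 -6.67917870e-04  1.97322941e-04] [3.96374136e-01 5.26952553e-01 1.51254323e+00 1.16653811e-04
 1.10348589e+00 1.89856488e+00]
```

Request:
play_rows(
  motion=[
    [1, [0, 0, -0.2], 0],
    [1, [0, 0, -0.4], 0],
    [1, [0, 0, -0.55], 0],
    [1, [0, 0, -0.64], 0],
    [1, [0, 0, -0.67], 0],
    [1, [0, 0, -0.67], 0],
    [1, [0, 0, -0.67], 0],
  ],
)

```text
clock: 13.4
ee_pos: [0.6265, 0.3095, 0.1844]
orientation: [0.999, 0.034, 0.002, -0.001]
contact_force: [0.5, -0.7, -0.1]
width: 0.0356
grasp_force: 41.4
```

Run:
```python
from h import *
a=viewer.snapshot('side'); cv2.imwrite('pics/caul1.png',cv2.resize(a['pixels'][290:390,200:340],None,fx=4,fy=4,interpolation=cv2.INTER_CUBIC))
s=readout.read_state(); print(s['clock'],s['width'],s['grasp_force'],s['ee_pos'],s['contact_force'])
```

```text
13.45 0.03501137480081958 41.37250900268555 [0.62662715 0.30950052 0.18458895] [-1.05028845  0.37140207  0.24741677]
```

View pics/caul1.png

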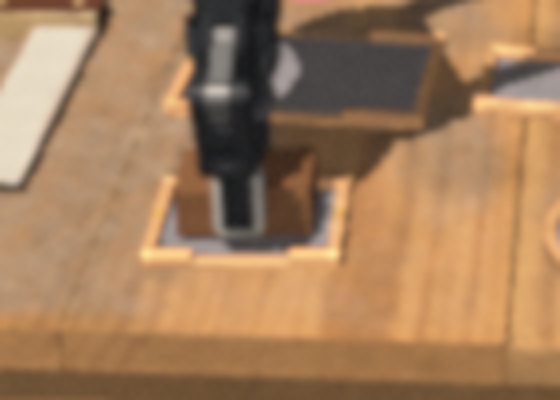

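Request:
play_rows(
  motion=[
    [1, [0, 0, -0.008], 0],
    [1, [0, 0, -0.01], 0],
    [0.4, [0, 0, -0.01], 0],
    [0, [0, 0, 0], 0],
    [0, [0, 0, 0.1], 0],
    [0, [0, 0, 0.3], 0],
    [0, [0, 0, 0.5], 0],
    [0, [0, 0, 0.65], 0],
  ],
)

```text
clock: 14.25
ee_pos: [0.6265, 0.3094, 0.3176]
orientation: [0.999, 0.034, 0.002, -0.001]
contact_force: [1.6, -0.3, 0.5]
width: 0.0855
grasp_force: 0.0
```

Request:
play_rows(
  motion=[
    [0, [-0.25, -0.1, 0], 0.01],
    [0, [-0.45, -0.25, 0], 0.02],
    [0, [-0.65, -0.4, 0], 0.033],
    [0, [-0.85, -0.55, 0], 0.033],
    [0, [-0.99, -0.75, 0], 0.033],
    [0, [-0.99, -1, 0], 0.033],
    [0, [-0.99, -1, 0], 0.033],
  ],
)

```text
clock: 14.95
ee_pos: [0.4265, 0.1053, 0.314]
orientation: [0.991, 0.135, 0.001, 0.001]
contact_force: [0.1, 0.7, -0.2]
width: 0.0851
grasp_force: 0.0
```

Run:
```python
from h import *
for n in('top','side'):
    a=viewer.snapshot(n); print(n,viewer.mark_of('walnut_tray',n),viewer.mark_of('offcut_walnut_center',n),viewer.mark_of('sanding_block_center',n))
    if n=='side':cv2.imwrite('pics/caul2.png',cv2.resize(a['pixels'][240:390,200:420],None,fx=3,fy=3,interpolation=cv2.INTER_CUBIC))
s=readout.read_state(); print(s['clock'],s['width'],s['grasp_force'],s['ee_pos'],s['orientation'],s['contact_force'])
```

```text
top [{'centre': [0.6294, 0.3078, 0.0034], 'conf': 0.85}] [{'centre': [0.6267, 0.3123, 0.0132], 'conf': 0.61}] []
side [{'centre': [0.6235, 0.3088, -0.0058], 'conf': 0.75}, {'centre': [0.626, 0.3077, 0.0141], 'conf': 0.71}] [{'centre': [0.6237, 0.3057, 0.0183], 'conf': 0.8}] [{'centre': [0.4324, -0.1331, 0.0038], 'conf': 0.64}]
15.35 0.08564725083831969 0.0 [0.42801164 0.11009054 0.31280034] [ 9.90361745e-01  1.38504881e-01  8.28148047e-05 -7.36171753e-05] [ 0.23746854  0.15162327 -0.00497867]
```

View pics/caul2.png

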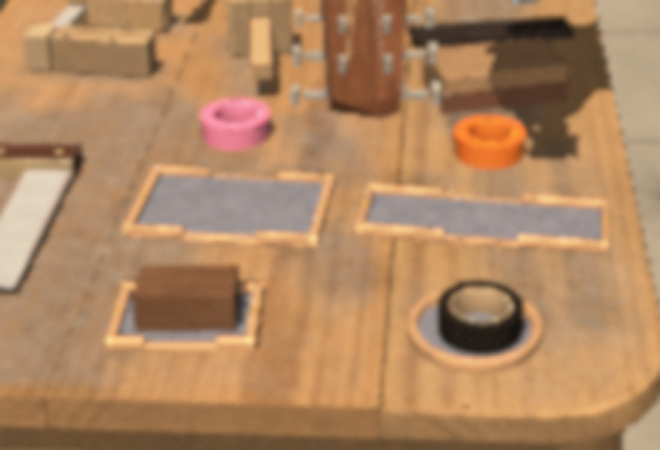

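The caul sits flat in its tray (187,297 in the crop). Now the sanding block.

Request:
play_rows(
  motion=[
    [0, [0, -0.25, 0], 0],
    [0, [0, -0.5, 0], 0],
    [0, [0, -0.695, -0.05], 0],
    [0, [0, -0.695, -0.25], 0],
    [0, [0, -0.695, -0.45], 0],
    [0, [0, -0.695, -0.6], 0],
    [0, [0, -0.695, -0.665], 0],
    [0, [0, -0.695, -0.665], 0],
  ],
  grip_force=60,
)

```text
clock: 16.15
ee_pos: [0.4265, -0.0291, 0.1773]
orientation: [0.99, 0.138, -0.003, -0.001]
contact_force: [-0.2, 0.3, 0.5]
width: 0.0855
grasp_force: 0.0
```

Request:
play_rows(
  motion=[
    [1, [0, 0, 0], 0],
    [1, [0, 0, 0], 0],
    [1, [0, 0, 0], 0],
    [1, [0, 0, 0], 0],
    [1, [0, 0, 0], 0],
    [1, [0, 0, 0], 0],
    [1, [0, 0, 0], 0],
    [1, [0, 0, 0], 0],
  ],
)

```text
clock: 16.95
ee_pos: [0.4288, -0.03, 0.181]
orientation: [0.99, 0.138, 0.002, 0.0]
contact_force: [0.3, 1.4, 7.5]
width: 0.0572
grasp_force: 65.7
```

Run:
```python
from h import *
s=readout.read_state(); print(s['clock'],s['width'],s['grasp_force'],s['ee_pos'],s['orientation'],s['contact_force'])
```

```text
16.95 0.0571530589545818 65.70546269416809 [ 0.42879025 -0.02998129  0.18096263] [9.90490925e-01 1.37569388e-01 1.51741639e-03 2.96662880e-04] [0.29907892 1.38635814 7.52794571]
```

Request:
play_rows(
  motion=[
    [1, [0, 0, 0.2], 0],
    [1, [0, 0, 0.4], 0],
    [1, [0, 0, 0.6], 0],
    [1, [0, 0.15, 0.75], 0],
    [1, [0, 0.4, 0.8], 0],
    [1, [0, 0.65, 0.8], 0],
    [1, [0, 0.9, 0.8], 0],
    [1, [0, 1, 0.8], 0],
  ],
)

```text
clock: 17.75
ee_pos: [0.427, 0.1731, 0.3401]
orientation: [0.99, 0.139, 0.001, -0.001]
contact_force: [1.1, -0.8, -1.0]
width: 0.0567
grasp_force: 65.1
```

Request:
play_rows(
  motion=[
    [1, [0.2, 0, 0], -0.015],
    [1, [0.4, 0, 0], -0.03],
    [1, [0.6, 0, 0], -0.045],
    [1, [0.8, 0, 0], -0.053],
    [1, [0.95, 0, 0], -0.053],
    [1, [0.95, 0, 0], -0.053],
    [1, [0.95, 0, 0], -0.053],
  ],
)

```text
clock: 18.45
ee_pos: [0.6175, 0.1697, 0.3387]
orientation: [1.0, -0.029, -0.001, 0.0]
contact_force: [-1.4, -0.3, -1.9]
width: 0.0568
grasp_force: 65.1
```

Run:
```python
from h import *
for n in('top','side'):
    a=viewer.snapshot(n); print(n,viewer.mark_of('sanding_tray',n))
s=readout.read_state(); print(s['clock'],s['width'],s['grasp_force'],s['ee_pos'],s['orientation'],s['contact_force'])
```

```text
top [{'centre': [0.6184, 0.1758, 0.0056], 'conf': 0.6}]
side [{'centre': [0.6157, 0.1759, 0.0011], 'conf': 0.75}]
18.65 0.057057590456162384 65.09681582450867 [0.61646061 0.17008559 0.33936332] [ 9.99599029e-01 -2.83054199e-02 -7.47076028e-04  1.59186766e-04] [-0.11939151 -0.74366429 -0.45850744]
```

Request:
play_rows(
  motion=[
    [1, [0.005, 0.015, -0.2], 0],
    [1, [0.005, 0.015, -0.4], 0],
    [1, [0.005, 0.015, -0.58], 0],
    [1, [0.005, 0.015, -0.7], 0],
    [1, [0.005, 0.015, -0.74], 0],
    [1, [0.005, 0.015, -0.74], 0],
    [1, [0.005, 0.015, -0.74], 0],
  ],
)

```text
clock: 19.35
ee_pos: [0.6194, 0.1733, 0.1933]
orientation: [1.0, -0.028, 0.001, -0.0]
contact_force: [0.1, -1.1, 0.1]
width: 0.0569
grasp_force: 65.1
```

Run:
```python
from h import *
a=viewer.snapshot('side'); cv2.imwrite('pics/sand1.png',cv2.resize(a['pixels'][250:370,210:350],None,fx=4,fy=4,interpolation=cv2.INTER_CUBIC))
s=readout.read_state(); print(s['clock'],s['width'],s['grasp_force'],s['ee_pos'],s['contact_force'])
```

```text
19.4 0.05697491104554532 65.10406494140625 [0.6197853  0.17339042 0.19393234] [-0.55560542  0.50898385 -1.03611654]
```

View pics/sand1.png

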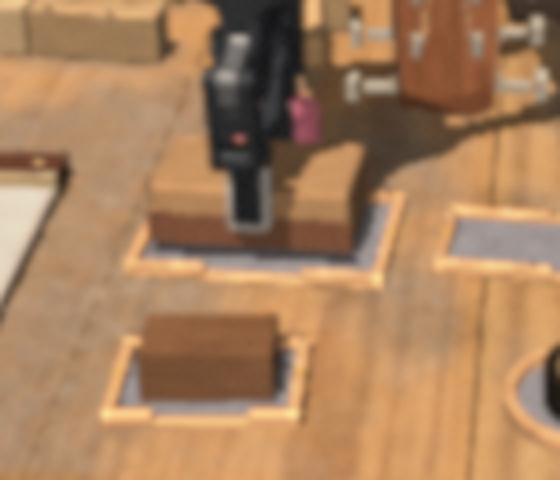

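The block (252,215) is centred and parallel over its tray (255,240). I'll lower and release it.

Request:
play_rows(
  motion=[
    [1, [0, 0, -0.02], 0],
    [1, [0, 0, -0.035], 0],
    [1, [0, 0, -0.045], 0],
    [1, [0, 0, -0.045], 0],
    [0.3, [0, 0, -0.045], 0],
    [0, [0, 0, -0.04], 0],
    [0, [0, 0, 0], 0],
    [0, [0, 0, 0.2], 0],
  ],
)

```text
clock: 20.2
ee_pos: [0.6158, 0.1724, 0.2271]
orientation: [1.0, -0.029, -0.006, 0.001]
contact_force: [-0.1, -0.7, -0.2]
width: 0.0855
grasp_force: 0.0
```

Request:
play_rows(
  motion=[
    [0, [0, 0, 0.25], 0],
    [0, [0, 0, 0.5], 0],
    [0, [-0.2, 0, 0.6], 0.01],
    [0, [-0.4, 0, 0.6], 0.02],
    [0, [-0.6, 0, 0.6], 0.03],
    [0, [-0.8, 0, 0.6], 0.04],
    [0, [-0.95, 0, 0.6], 0.04],
    [0, [-0.95, 0, 0.6], 0.04],
  ],
)

```text
clock: 21.0
ee_pos: [0.4248, 0.1728, 0.3511]
orientation: [0.995, 0.098, -0.002, 0.0]
contact_force: [0.5, -0.4, 0.1]
width: 0.0857
grasp_force: 0.0
```

Request:
play_rows(
  motion=[
    [0, [0, -0.25, 0], 0],
    [0, [0, -0.5, 0], 0],
    [0, [0, -0.75, 0], 0],
    [0, [0, -1, 0], 0],
    [0, [0, -1, 0], 0],
    [0, [0, -1, 0], 0],
  ],
)

```text
clock: 21.6
ee_pos: [0.4294, -0.0285, 0.3523]
orientation: [0.995, 0.095, 0.001, -0.0]
contact_force: [0.8, -0.2, -0.1]
width: 0.0856
grasp_force: 0.0
```

Run:
```python
from h import *
for n in('top','side'):
    a=viewer.snapshot(n); print(n,*[viewer.mark_of(t,n) for t in('sanding_tray','sanding_block_center','bridge_blank_center')],sep='\n')
    if n=='side':cv2.imwrite('pics/sand2.png',cv2.resize(a['pixels'][230:360,210:430],None,fx=3,fy=3,interpolation=cv2.INTER_CUBIC))
s=readout.read_state(); print(s['clock'],s['width'],s['grasp_force'],s['ee_pos'],s['orientation'],s['contact_force'])
```

```text
top
[{'centre': [0.6183, 0.1742, 0.0016], 'conf': 0.58}]
[{'centre': [0.6199, 0.1717, 0.0193], 'conf': 0.91}]
[{'centre': [0.429, -0.1304, 0.0102], 'conf': 0.72}]
side
[]
[{'centre': [0.6193, 0.1751, 0.0169], 'conf': 0.79}]
[{'centre': [0.4325, -0.134, 0.0055], 'conf': 0.71}]
22.0 0.08537152990219284 0.0 [ 0.42876195 -0.0258597   0.35163422] [ 9.95168651e-01  9.81802028e-02 -3.94080264e-05 -4.22317312e-05] [-0.58079752  0.26314307  0.4331866 ]
```

View pics/sand2.png

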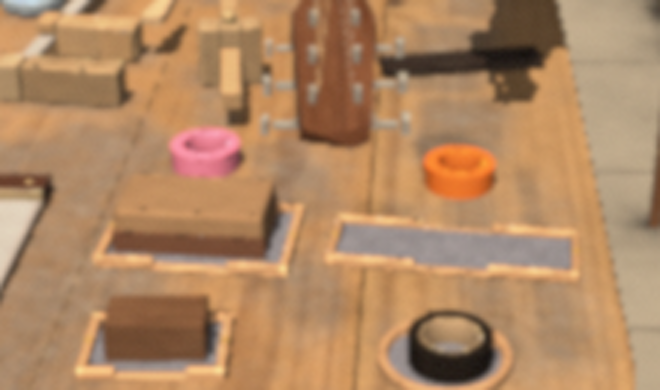

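The sanding block lies in its tray (190,215). Last is the bridge blank.

Request:
play_rows(
  motion=[
    [0, [0.01, -0.25, 0], 0],
    [0, [0.01, -0.45, -0.1], 0],
    [0, [0.01, -0.54, -0.25], 0],
    [0, [0.01, -0.54, -0.45], 0],
    [0, [0.01, -0.54, -0.65], 0],
    [0, [0.01, -0.54, -0.8], 0],
    [0, [0.01, -0.54, -0.88], 0],
    [0, [0.01, -0.54, -0.88], 0],
  ],
  grip_force=40,
)

```text
clock: 22.8
ee_pos: [0.4293, -0.1338, 0.1733]
orientation: [0.995, 0.098, -0.003, -0.001]
contact_force: [0.5, 0.8, -0.0]
width: 0.0851
grasp_force: 0.0
```

Run:
```python
from h import *
viewer.snapshot('top');viewer.snapshot('top')
s=readout.read_state(); print(s['clock'],s['width'],s['ee_pos'],s['orientation'],s['contact_force'])
```

```text
22.9 0.08548186372652719 [ 0.43105524 -0.13459324  0.17575163] [ 9.95235259e-01  9.75026122e-02 -1.19643460e-04 -6.94519358e-05] [ 0.47350392  0.04012228 -0.5584718 ]
```

Request:
play_rows(
  motion=[
    [1, [0, 0, -0.005], 0],
    [1, [0, 0, -0.005], 0],
    [1, [0, 0, -0.005], 0],
    [1, [0, 0, -0.005], 0],
    [1, [0, 0, -0.005], 0],
    [1, [0, 0, -0.005], 0],
    [1, [0, 0, -0.005], 0],
    [1, [0, 0, -0.005], 0],
  ],
)

```text
clock: 23.7
ee_pos: [0.4313, -0.1352, 0.1756]
orientation: [0.995, 0.097, 0.001, 0.0]
contact_force: [-1.6, 0.6, 6.5]
width: 0.0304
grasp_force: 40.0
```

Request:
play_rows(
  motion=[
    [1, [0, 0, 0.1], 0],
    [1, [0, 0, 0.2], 0],
    [1, [0, 0, 0.4], 0],
    [1, [0, 0, 0.55], 0],
    [1, [0, 0, 0.55], 0],
    [1, [0, 0, 0.55], 0],
  ],
)

```text
clock: 24.3
ee_pos: [0.4308, -0.135, 0.2853]
orientation: [0.995, 0.097, 0.001, 0.0]
contact_force: [-0.6, 0.3, -0.1]
width: 0.0306
grasp_force: 40.0
```

Run:
```python
from h import *
a=viewer.snapshot('side');cv2.imwrite('pics/br1.png',cv2.resize(a['pixels'][150:320,250:450],None,fx=3,fy=3,interpolation=cv2.INTER_CUBIC))
s=readout.read_state(); print(s['clock'],s['width'],s['grasp_force'],s['ee_pos'],s['orientation'],s['contact_force'])
```

```text
24.35 0.030553914083506637 39.96445298194885 [ 0.43013354 -0.13475222  0.28415447] [ 9.95288997e-01  9.69512425e-02 -4.47920611e-04 -2.62554143e-04] [-0.41487339 -0.00517383 -0.07133401]
```

View pics/br1.png

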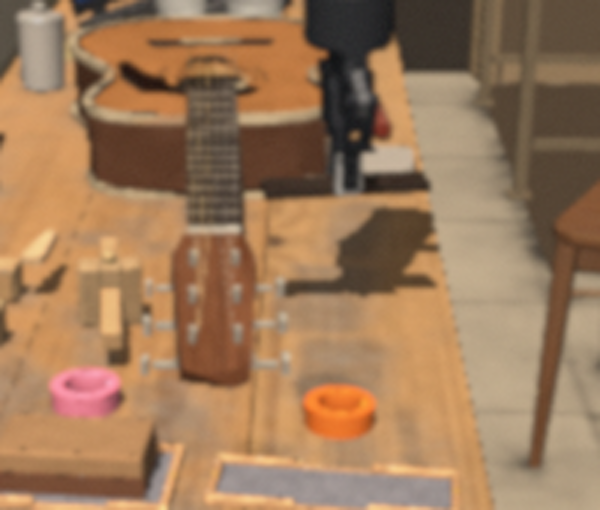

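The bar (345,186) is held level. I'll carry it higher, to clear the tuners.

Request:
play_rows(
  motion=[
    [1, [0, 0, 0.2], 0],
    [1, [0.05, 0.05, 0.25], -0.01],
    [1, [0.05, 0.25, 0.25], -0.02],
    [1, [0.05, 0.5, 0.25], -0.03],
    [1, [0.05, 0.75, 0.25], -0.045],
    [1, [0.05, 1, 0.25], -0.045],
    [1, [0.05, 1, 0.25], -0.045],
  ],
)

```text
clock: 25.05
ee_pos: [0.4393, 0.0698, 0.3327]
orientation: [0.999, -0.041, -0.002, -0.001]
contact_force: [0.3, -0.4, -1.2]
width: 0.031
grasp_force: 40.0
```

Request:
play_rows(
  motion=[
    [1, [0, 0.2, 0], 0],
    [1, [0, 0.4, 0], 0],
    [1, [0, 0.595, -0.05], 0],
    [1, [0, 0.595, -0.25], 0],
    [1, [0, 0.595, -0.45], 0],
    [1, [0, 0.595, -0.65], 0],
    [1, [0, 0.595, -0.67], 0],
    [1, [0, 0.595, -0.67], 0],
  ],
)

```text
clock: 25.85
ee_pos: [0.4396, 0.1831, 0.1987]
orientation: [0.999, -0.044, -0.003, 0.001]
contact_force: [1.0, 0.3, 0.6]
width: 0.0306
grasp_force: 40.1
```

Run:
```python
from h import *
for n in('top','side'):
    a=viewer.snapshot(n); print(n,*[viewer.mark_of(t,n) for t in('bridge_tray','bridge_blank_center')],sep='\n')
cv2.imwrite('pics/br2.png',cv2.resize(a['pixels'][260:350,290:430],None,fx=4,fy=4,interpolation=cv2.INTER_CUBIC))
s=readout.read_state(); print(s['clock'],s['width'],s['grasp_force'],s['ee_pos'],s['orientation'],s['contact_force'])
```

```text
top
[{'centre': [0.4385, 0.1884, 0.0006], 'conf': 0.83}]
[{'centre': [0.4389, 0.1865, 0.0296], 'conf': 0.6}]
side
[{'centre': [0.4394, 0.1844, -0.0006], 'conf': 0.78}]
[{'centre': [0.4461, 0.1822, 0.033], 'conf': 0.57}]
26.15 0.03061536519354585 40.0652951002121 [0.44183961 0.18423046 0.2026239 ] [ 9.99015784e-01 -4.43079391e-02  1.94194687e-03 -7.05952176e-04] [-0.26772237  0.23345245 -0.38156177]
```

View pics/br2.png

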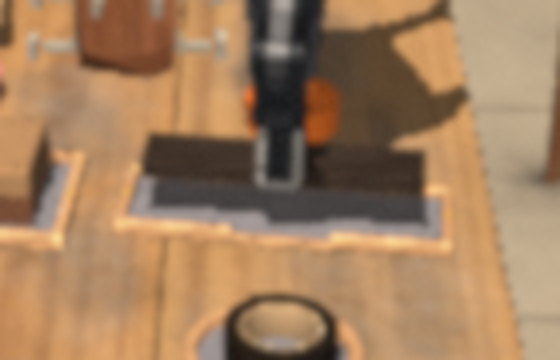

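Request:
play_rows(
  motion=[
    [1, [-0.005, 0.005, -0.05], 0],
    [1, [-0.005, 0.005, -0.09], 0],
    [1, [-0.005, 0.005, -0.11], 0],
    [1, [-0.005, 0.005, -0.115], 0],
    [1, [-0.005, 0.005, -0.115], 0],
    [1, [-0.005, 0.005, -0.115], 0],
  ],
)

```text
clock: 26.75
ee_pos: [0.4394, 0.185, 0.1786]
orientation: [0.999, -0.044, -0.001, 0.001]
contact_force: [-5.0, -1.1, 14.9]
width: 0.0308
grasp_force: 41.7
```

Request:
play_rows(
  motion=[
    [0.5, [0, 0, 0], 0],
    [0.2, [0, 0, 0], 0],
    [0, [0, 0, 0], 0],
    [0, [0, 0, 0], 0],
    [0, [0, 0, 0.1], 0],
    [0, [0, 0, 0.3], 0],
    [0, [0, 0, 0.5], 0],
    [0, [0, 0, 0.7], 0],
  ],
)

```text
clock: 27.55
ee_pos: [0.4393, 0.1849, 0.3186]
orientation: [0.999, -0.044, -0.001, 0.0]
contact_force: [0.9, 0.2, -0.3]
width: 0.0856
grasp_force: 0.0
```

Request:
play_rows(
  motion=[
    [0, [0, -0.25, 0.1], 0],
    [0, [0, -0.5, 0.2], 0],
    [0, [0, -0.75, 0.2], 0],
    [0, [0, -1, 0.2], 0],
    [0, [0, -1, 0.2], 0],
    [0, [0, -1, 0.2], 0],
  ],
)

```text
clock: 28.15
ee_pos: [0.4396, -0.0163, 0.3575]
orientation: [0.999, -0.046, -0.0, -0.0]
contact_force: [0.2, 0.1, 0.5]
width: 0.0851
grasp_force: 0.0
```

Run:
```python
from h import *
for n in('top','side'):
    a=viewer.snapshot(n); print(n,*[(t,viewer.mark_of(t,n)) for t in('bridge_tray','bridge_blank_center','phone','marking_gauge','tape_tray','tape_2_center','walnut_tray','offcut_walnut_center','sanding_tray','sanding_block_center')],sep='\n')
cv2.imwrite('pics/end.png',cv2.resize(a['pixels'][240:380,215:430],None,fx=3.5,fy=3.5,interpolation=cv2.INTER_CUBIC))
s=readout.read_state(); print(s['clock'],s['width'],s['ee_pos'],s['contact_force'])
```

```text
top
('bridge_tray', [{'centre': [0.4381, 0.1873, -0.0002], 'conf': 0.77}])
('bridge_blank_center', [{'centre': [0.4412, 0.1892, 0.0095], 'conf': 0.64}])
('phone', [{'centre': [0.3784, -0.5069, -0.0003], 'conf': 0.86}])
('marking_gauge', [{'centre': [0.6369, -0.103, 0.0018], 'conf': 0.67}])
('tape_tray', [{'centre': [0.449, 0.315, 0.0014], 'conf': 0.56}, {'centre': [0.3783, -0.5121, -0.0014], 'conf': 0.24}])
('tape_2_center', [{'centre': [0.443, 0.3157, 0.0103], 'conf': 0.81}, {'centre': [0.4321, 0.083, 0.0096], 'conf': 0.71}, {'centre': [0.6337, 0.0617, 0.0071], 'conf': 0.56}])
('walnut_tray', [{'centre': [0.6285, 0.3067, 0.0013], 'conf': 0.96}])
('offcut_walnut_center', [{'centre': [0.6292, 0.3086, 0.0127], 'conf': 0.7}])
('sanding_tray', [{'centre': [0.6164, 0.1744, 0.0012], 'conf': 0.76}, {'centre': [0.4461, 0.3147, 0.0099], 'conf': 0.41}])
('sanding_block_center', [{'centre': [0.6201, 0.1685, 0.0225], 'conf': 0.92}])
side
('bridge_tray', [{'centre': [0.4433, 0.1801, 0.0016], 'conf': 0.94}])
('bridge_blank_center', [{'centre': [0.4406, 0.1822, 0.0087], 'conf': 0.65}])
('phone', [{'centre': [0.3814, -0.5117, -0.0006], 'conf': 0.63}])
('marking_gauge', [{'centre': [0.6309, -0.1012, -0.0015], 'conf': 0.66}])
('tape_tray', [])
('tape_2_center', [{'centre': [0.6328, 0.0605, 0.0107], 'conf': 0.86}, {'centre': [0.4461, 0.317, 0.0144], 'conf': 0.82}, {'centre': [0.3809, -0.515, -0.0026], 'conf': 0.63}, {'centre': [0.4339, 0.0838, 0.0104], 'conf': 0.59}])
('walnut_tray', [{'centre': [0.625, 0.3081, -0.0041], 'conf': 0.58}])
('offcut_walnut_center', [{'centre': [0.6241, 0.3054, 0.0133], 'conf': 0.97}, {'centre': [0.4368, 0.1844, 0.0017], 'conf': 0.43}])
('sanding_tray', [{'centre': [0.6153, 0.1735, -0.0001], 'conf': 0.56}])
('sanding_block_center', [{'centre': [0.6196, 0.1723, 0.0183], 'conf': 0.97}])
29.25 0.08532779278054754 [ 0.43969099 -0.01501219  0.35767359] [0.66558934 0.40484925 0.68160073]
```

View pics/end.png

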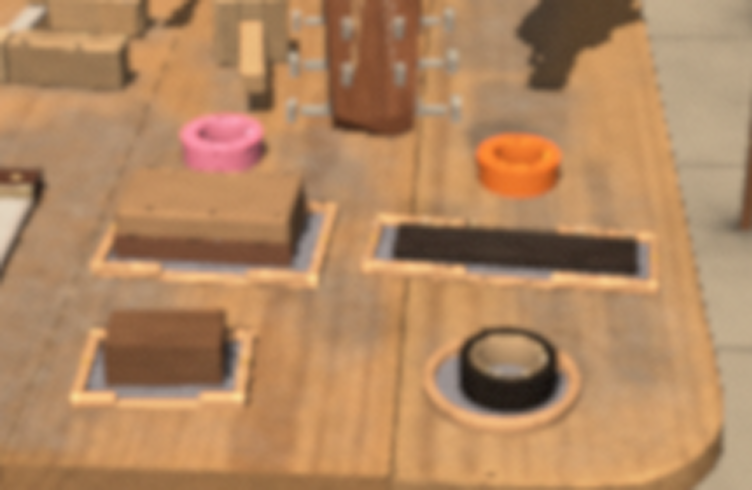

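All four lie flat in their trays: block (208,215), bar (517,250), caul (165,347) and tape (508,368). The phone and marking gauge haven't moved.

```bash
python3 -c "
from bench import workorder
print(workorder.finish_job())"
```

```text
the job is handed in; nothing more can be done
None
```

The job is handed in at about 29 s on the robot's clock: the bridge blank, sanding block, walnut caul and dark tape each lay flat in their own tray in the last pictures, and the phone and marking gauge had not moved; no verdict came back.

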